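# Settle an unbalanced polishing wheel on balancing rollers and brake it

### The job

Lift the unbalanced wheel out of its wooden rest and lower its shaft onto the rollers of the balancing stand. Let go and wait until it has swung to rest by itself with its heavy side at the bottom; only then swing the brake arm over, so that its shoe rests on the wheel's rim and keeps it there for marking. Leave the blocks and the stone lying around alone.

Things in the scene. Friction and masses are not known exactly. Their poses are not given: they have to be found in the camera images.
- wheel: Unbalanced wheel, 0.7 kg: upright aluminium disc, 110 mm diameter, 24 mm thick, on a level steel shaft (16 mm diameter, 75 mm to each side of the disc's mid plane; 26 mm bosses on it up to 36 mm each side). Grip the top of the rim from above across the flat 24 mm faces. Origin: disc centre on the shaft axis; y along the shaft; z points away from the heavy side (straight up once settled).
- weight (a point): Centre of the dark steel weight, the wheel's heavy side: a cylinder of 26 mm diameter parallel to the shaft, 36 mm from its axis, 8 mm proud of both faces. It starts above the shaft axis, to one side. On the rollers the wheel swings to and fro for a few seconds before it rests.
- rest: Fixed wooden rest where the wheel starts, shaft axis 72 mm above the table and along the rest's y: base 130 x 100 x 12 mm, two dowels that carry the rim, two cheeks 110 mm long, up to 41 mm high, 2.5 mm off the disc's faces. Lift the wheel straight up. Origin: centre of its underside.
- stand: Fixed grey balancing stand, base 195 x 170 x 12 mm. Origin on the table under the shaft seat. The shaft must lie along its y (either way round); its x points to the brake arm's post. Two pairs of free steel rollers (36 mm diameter, 12 mm wide, axes along y at x = +-20 mm, 63 mm up) stand at y = -54 and +54 mm; the shaft lies in the dip of each pair, the disc hangs between the pairs.
- seat (a point): Point of the stand, 80 mm above the table, where the wheel's centre lies once its shaft rests on the rollers; its axes are those of the stand. The bosses leave the wheel 12 mm of play each way along the shaft.
- brake (a joint): Brake arm angle, rad. Hinge axis parallel to the stand's y at x = +100 mm, 148 mm above the table. 0: arm up, leaning 8 degrees back to the stand's +x (starts near 0); grows as it tips over the wheel to -x; 0.14 upright; about 1.71 level, its rubber shoe (100 mm from the hinge) on top of the rim. Damped: past about 0.5 it sinks and stays down by its own weight.
- brake_bar (a point): Centre of the black round cross bar at the brake arm's free end, 182 mm from the hinge: 14 mm diameter, 64 mm long, parallel to the stand's y. The arm below is a flat bar 16 mm wide (y), 10 mm thick. It can be pushed over from behind, from its stand +x side.
- cork_block: Cork sanding block, 48 x 78 x 28 mm, lying on the table, to be left alone. Origin: centre of its underside.
- rubber_block: Black rubber sanding block, 44 x 103 x 37 mm, lying on the table, to be left alone. Origin: centre of its underside.
- whetstone: Whetstone, 42 x 120 x 24 mm, lying on the table, to be left alone. Origin: centre of its underside.
Mind the look-alikes: they are no part of the job. Of the things that look like the wheel, the largest one is meant.

How it is judged (in metres and radians):
On the way, in this order (a step that is already met when the one before it is completed fails the run):
1. the wheel, still held, is lowered until its centre is within 16 mm of the seat on the rollers, the brake arm up (distance between wheel and seat below 0.016 m and contact force between the fingers and wheel above 0.5 N and value of joint brake below 0.5 rad), for 0.05 s.
2. released on the rollers with the brake arm still up, the wheel has come to rest with its heavy side down (distance between wheel and seat below 0.016 m and contact force between each of the arm, the fingers and wheel below 0.05 N and value of joint brake below 0.5 rad and angle between wheel's own z axis and vertical below 0.26 rad and angular speed of wheel below 0.25 rad/s), for 0.4 s.
At the end, for the whole second after the job is handed in: The wheel lies on the rollers, its centre within 16 mm of the seat and its shaft along the stand's y within 0.15 rad, at rest with its heavy side at the bottom (within 0.26 rad, 15 degrees), and the brake arm is down on its rim (joint above 1.64 rad) (distance between wheel and seat below 0.016 m and angle between wheel's own z axis and vertical below 0.26 rad and angular speed of wheel below 0.1 rad/s and value of joint brake above 1.64 rad and angle between the y axis of wheel and the y axis of stand, either way round below 0.15 rad); the robot touches nothing.
It fails at once if the cork block, rubber block or whetstone is moved by more than 30 mm (distance of any of cork_block, rubber_block, whetstone from where it was at the start of the episode above 0.03 m).
It also fails if it takes over 59 s, if anything falls off the work surface, if the arm or the gripper's body presses on something with over 40 N, if the wrist force passes 120 N, or if a joint passes its speed limit or range.

### The arm

A 7-joint arm with a two-finger parallel gripper is mounted at the origin on a cart in front of the work surface, level with it; the furniture and walls round the work are solid. World frame = base frame: x ahead of the robot, y to its left, z up, the work surface at z = 0. Lengths are in mm, angles in rad, forces in N, time in s.
With the tool pointing down it reaches from about 425 to 925 mm from the base axis. Payload 6.8 kg.
Tool frame: the origin (TCP) lies midway between the tips of the shut fingers; the grasp point (between the pads) lies behind it (env.grip_point_offset is the x of the grasp point in the tool frame, in mm); x points along the fingers, y is the direction in which the jaws open and shut, and the axes are right-handed (so a half turn about x gives the same grasp; the last joint's range is limited). The gripper opens to 88 mm and grips with 3 to 60 N. Pads are 20 mm wide; open, the fingers measure 115 mm over their backs; the gripper's body (75 mm by 178 mm) begins 61 mm behind the grasp point.
Start: joints at [1.187, 0.477, 0.022, 1.555, -0.011, 1.109, -0.083], TCP at [183.823, -649.505, 222.664] pointing down, gripper open.
Joint ranges: [-2.96, 2.96], [-0.34, 2.1], [-1.41, 1.46], [0.24, 2.44], [-1.37, 4.51], [0.17, 1.92], [-2.96, 2.96]. Speed limits (rad/s): [2.39, 2.39, 3.14, 3.14, 3.14, 3.14, 3.14].

### API

Orientations are given as a rotation vector (axis times angle).
In Python, from cell import env gives the robot as it stands.
- The arm moves only by the tool step_arm, never from a script. Its argument "series" is one flat list of numbers, 5 for each row, row after row: the opening, from 0 (shut) to 1 (fully open), then the shift along the tool's x, y, z in mm, then the turn about the tool's x in rad. A call has 1 to 5 rows; each row shifts and turns the pose as measured when the row begins, along the tool's axes as they then stand; what a row does not reach is not made up. A row lasts 1/12 s, in which the tool goes at most 41.7 mm and 7.16 degrees, less where a joint would pass 70% of its speed; a pose out of reach is approached as far as the arm can. A call with a gripper value outside its range is refused whole. The fingers move at their own pace and stop on an object; "squeeze" is the grip in N (left out, the last holds). Time passes only in rows, so rows that do not move let the fingers close. It gives the time, the measured TCP pose, the force and the opening at its end, in the units of the state.
- env.sense(): the state, without advancing time (a new reading comes with each control period).
- env.camera(name): name is "side" or "top"; returns a dict with "image" (420x560x3 uint8, red, green, blue), "range_z" (420x560 float32, mm along the optical axis (not along the pixel's ray), 0 where there is no reading), "camera_matrix" (3x3 intrinsics, pixels), "R" (3x3) and "t" (3): a world point X has camera coordinates R X + t. Camera axes: x right, y down, z forward; pixel columns grow to the right and rows downward; lengths in mm; the calibration is good to about 2 mm. A picture is of the moment at which its call begins.
- env.sign_off(): hands the job in, once; it reports no verdict.
Trained networks look in a picture, given as the dict that the camera call returned (one of the last four; its "shot" number tells which), for a name from the list of things; names that differ only in an ending like _2 or _b are one class to them, and where a whole thing is asked for, a point or a joint stands for the part that bears it (a point fixed in the world has none). Each returns a list of dicts, best first, with "p" (0 to 1); they miss things now and then, are a little off and sometimes report something else, mostly with a low value. They report only what shows in the picture. A call takes as long as a camera call. They do not tell look-alikes from the thing itself.
- env.masks_of(picture, target): "pixels" (420x560 bool, what is visible of it) and "extent" ([left, top, right, bottom] in pixels, round what is visible of it).
The state is a dict: "time": time; "qpos": joint angles; "joint_vel": joint speeds; "effort": joint torques, N m; "position": TCP position; "eef_rot": TCP orientation; "contact_force": force on the tool from outside, world axes, zero at the start; "moment": the same for the moment, N m; "width": finger opening in mm.
Only numpy, scipy, OpenCV 4.12 (cv2) and the standard library are available. Lean on these libraries where they do the work, as an engineer would, in place of code of your own. Each camera call takes 0.05 s, during which the arm holds its last target.

## Working session

There is one attempt and no reset: what is moved stays moved. The work goes in short steps, Python scripts to look and compute and a tool call to move; the robot and the scene stay as the last step left them, time stands still between calls to the robot, and variables do not carry over. Pictures are saved under pics/ and viewed, and the job is handed in when it is done.

Besides the shell and the picture viewer there is one more tool, called after ">>>" as name(argument=value, ...), one argument or row to a line, values as JSON. step_arm: Moves the arm, as the interface text tells. Its arguments: {"type":"object","properties":{"series":{"type":"array"},"squeeze":{"type":"number"}},"required":["series"]}

```bash
ls; mkdir -p pics; python3 - <<'E'
from cell import env
import cv2,numpy as np
s=env.sense();print(s, env.grip_point_offset)
for n in("top","side"):
    c=env.camera(n);cv2.imwrite(f"pics/{n}0.png",c["image"][:,:,::-1]);np.savez(f"{n}0.npz",**{k:v for k,v in c.items()})
    print(n,c["camera_matrix"].tolist(),c["R"].tolist(),c["t"].tolist())
    for t in("wheel","weight","rest","stand","brake","brake_bar","cork_block","rubber_block","whetstone"):
        for d in env.masks_of(c,t)[:4]: print(t,round(d["p"],2),d["extent"])
E
```

```text
pics
{'time': 0.0, 'qpos': array([ 1.18687552,  0.47777467,  0.02234035,  1.5563959 , -0.011506  ,
        1.10928752, -0.08309025]), 'joint_vel': array([ 0.00051954,  0.00116266, -0.00135907, -0.00011258, -0.00154342,
       -0.00110217,  0.00081766]), 'effort': array([-7.69140133e-04, -5.82859433e+01,  1.53433096e+00, -2.72611642e+01,
       -5.43872535e-02,  1.69392693e-02,  1.62887077e-04]), 'position': array([ 183.66044511, -648.93828755,  221.72223532]), 'eef_rot': array([ 2.07412169,  0.28973283, -2.07487475]), 'contact_force': array([ 0.05202168, -0.45514988,  0.56457009]), 'moment': array([ 0.00751135, -0.02471154, -0.02672145]), 'width': 87.75421111174} -18.700000000000003
top [[451.36932639858605, 0.0, 273.55690225917516], [0.0, 451.36932639858605, 206.76725415303997], [0.0, 0.0, 1.0]] [[-0.01839469921041816, -0.9998068555536972, 0.006920016530859572], [-0.9925613420147659, 0.01742742829227835, -0.12049177183926145], [0.12034790143083254, -0.009084950794947888, -0.9926902066053884]] [0.8785079091685477, 674.8605397518372, 1424.1137246687279]
wheel 0.8 [313.1, 233.1, 349.7,
[... 885 characters left out ...]
4009308855116]] [-645.2968260900801, 228.32956965915795, 1696.357628240078]
wheel 0.98 [230.1, 270.0, 262.1, 303.0]
wheel 0.96 [264.5, 235.4, 289.3, 262.0]
wheel 0.93 [213.3, 240.1, 245.8, 265.4]
weight 0.95 [262.7, 243.9, 288.2, 265.2]
weight 0.78 [213.9, 242.2, 246.6, 268.1]
weight 0.7 [225.4, 268.2, 257.8, 300.6]
rest 0.73 [221.0, 288.1, 270.1, 320.4]
rest 0.62 [243.3, 177.9, 259.7, 195.4]
stand 0.58 [224.0, 140.1, 275.3, 237.9]
brake 0.6 [266.2, 141.2, 271.8, 189.9]
brake_bar 0.5 [262.5, 142.7, 271.5, 191.5]
cork_block 0.72 [300.7, 234.6, 317.6, 256.2]
rubber_block 0.82 [244.1, 174.7, 260.1, 192.3]
rubber_block 0.46 [264.9, 140.1, 270.5, 192.2]
whetstone 0.61 [240.0, 344.3, 284.0, 366.1]
```

```bash
python3 - <<'E'
import cv2
a=cv2.imread("pics/top0.png")[150:300,110:430];cv2.imwrite("pics/top0c.png",cv2.resize(a,None,fx=2.5,fy=2.5,interpolation=cv2.INTER_CUBIC))
a=cv2.imread("pics/side0.png")[130:380,180:340];cv2.imwrite("pics/side0c.png",cv2.resize(a,None,fx=2.4,fy=2.4,interpolation=cv2.INTER_CUBIC))
E
```

```text
(no output)
```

View pics/top0c.png

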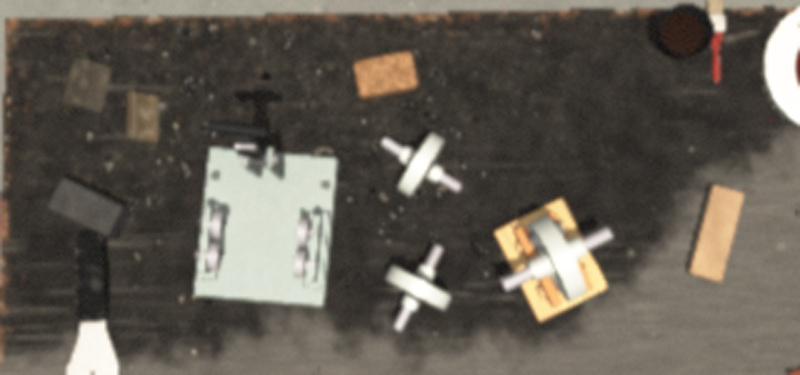

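View pics/side0c.png

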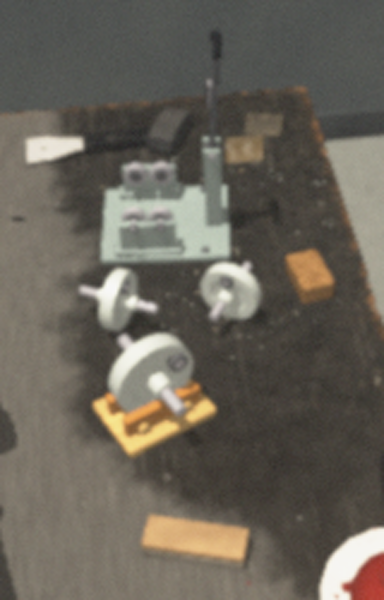

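View pics/side0.png

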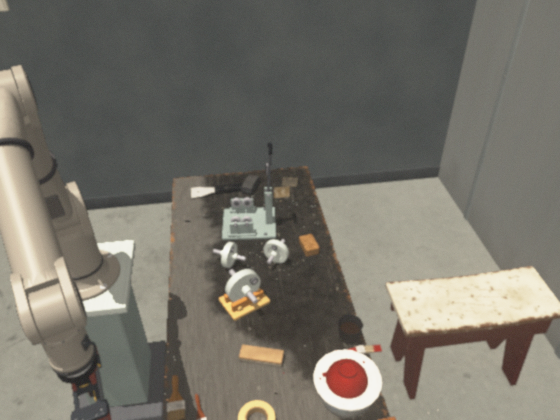

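The top crop shows three wheels: one in the wooden rest at full-image (333,253), and loose ones near (278,215) and (277,265). The one in the rest is clearly the largest, and it is the one carried by the rest. The stand is at about (216,240), with its brake arm up at the far end (about (210,205)).

Next I'll measure with the point clouds.

```bash
cat > h.py <<'E'
import numpy as np,cv2
def cloud(c):
    K=c["camera_matrix"];R=c["R"];t=c["t"];z=c["range_z"].astype(float)
    v,u=np.mgrid[0:420,0:560]
    P=np.stack([(u-K[0,2])/K[0,0]*z,(v-K[1,2])/K[1,1]*z,z],-1)
    W=(P-t)@R
    W[z<=0]=np.nan
    return W
def onplane(c,uv,h):
    K=c["camera_matrix"];R=c["R"];t=c["t"]
    uv=np.atleast_2d(uv).astype(float)
    d=np.c_[(uv-[K[0,2],K[1,2]])/K[0,0],np.ones(len(uv))]@R
    o=-R.T@t
    return o+d*((h-o[2])/d[:,2])[:,None]
def proj(c,X):
    q=np.atleast_2d(X)@c["R"].T+c["t"]; q=q@c["camera_matrix"].T
    return q[:,:2]/q[:,2:]
E
python3 - <<'E'
from h import *
T=np.load("top0.npz",allow_pickle=True);S=np.load("side0.npz",allow_pickle=True)
for n,c in(("top",T),("side",S)):
    W=cloud(c);I=c["image"]
    tab=W[(np.abs(W[...,2])<15)&(W[...,0]>450)&(W[...,0]<900)]
    print(n,"table z",np.nanmedian(tab[:,2]),tab[:,2].std())
W=cloud(T)
np.set_printoptions(linewidth=250,precision=0,suppress=True)
print("wheel z");print(W[232:276:2,304:354:2,2])
print("stand z");print(W[196:274:3,184:248:3,2])
c=onplane(T,[[333,253],[216,240],[278,215],[277,265]],80);print(c)
# minAreaRect of base colors
hsv=cv2.cvtColor(T["image"],cv2.COLOR_RGB2HSV)
print(hsv[255,216],hsv[270,325],hsv[232,240],hsv[240,330])
E
```

```text
top table z -0.1916994069722603 4.553179593591849
side table z 0.798136422456315 4.186486733316458
wheel z
[[  0.  -8.   7.  -5.  -5.   1.  -3.  -4.   2.  -2.  -4.  -2.  18.  10.   8.   8.  -3.   2.  -1.   4.  -3.   3.   0.   3.  -2.]
 [  0.   3.  -5.   1.   1.  -1.  -3.   1.   1.   4.  15.   8.  10.  13.  16.   7.  14.   1.   1.   1.  -5.   3.   4.  -4.   6.]
 [ -3. -11.  -1.   4.   1.   0.   1.   1.  12.  15.  19.  13.  88.  41.  39.  12.  10.  12.   5.  -3.   3.  -5.   4.  -2.  -1.]
 [  1.  -0.  -0.  -2.   5.  -5.   5.  11.  15.   6.  94.  98.  98. 104.  92.  nan   9.  12.   2.  -0.  -1.  -3.  -1.  nan   3.]
 [  2.  -1.   1.  -3.   6.  15.  10.   8.   8.  85.  96. 106. 105. 108. 104. 105.  14.  11.   9.  -1.   6.  -5.  -1.  -6.  74.]
 [ -4.   2.  13.   8.  15.   9.  42.  33.  43.  91. 106. 115. 112. 115. 122. 106.  10.  11.  12.   4.   0.  -2.  70.  76.  77.]
 [  1.  -2.   1.  10.  10.  14.  25.  38.  40.  94.  97. 113. 113. 118. 118. 122.  40.  10.   8.   8.  70.  79.  78.  77.  77.]
 [ -1.  -3.   2.   7.  13.  14.  12.  34.  44.  94. 105. 102. 124. 123. 127. 125.  70.  83.  82. 
[... 4211 characters left out ...]
  -4.  23.  20.  15.  15.  12.  13.  11.  18.  13.  14.  15.  22.   6.  74.  19.  64.  20.   2.   4.  -7.]
 [ -3.  -6.  14.  18.   8.  15.  14.  14.  19.   9.  10.   8.  13.  15.  14.  15.  19.  53.  13.  -4.  -3.  -6.]
 [ -0.  -4.  10.  11.  13.  11.  17.  16.   9.  13.  10.   6.  15.  10.   8.  14.  10.  11.  11.   1.  -3.  -0.]
 [ -5.  -1.  -1.  -2.  12.  19.  10.  16.   9.  11.  10.  11.  19.  12.  12.   8.  12.  11.  12.   1.   1.  -4.]
 [  4.  -1.  -6.   9.  -9.  -1.  -7.  -7.   4.  -4.  -3.  -3.  -1.   2.   1.  -4.  10.  16.  10.   2.   1.   0.]]
[[ 521. -194.   80.]
 [ 569.  171.   80.]
 [ 644.  -24.   80.]
 [ 487.  -18.   80.]]
[ 45  14 226] [ 23  91 251] [ 44  15 226] [ 27  23 197]
```

```bash
python3 - <<'E'
import cv2
a=cv2.imread("pics/top0.png")
cv2.imwrite("pics/t_st.png",cv2.resize(a[190:280,180:255],None,fx=7,fy=7,interpolation=cv2.INTER_CUBIC)[:600])
cv2.imwrite("pics/t_wh.png",cv2.resize(a[222:282,295:365],None,fx=9,fy=9,interpolation=cv2.INTER_CUBIC))
E
```

```text
(no output)
```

View pics/t_st.png

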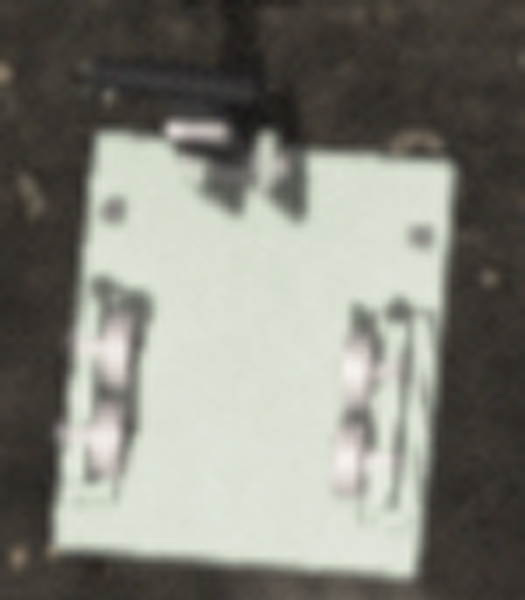

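View pics/t_wh.png

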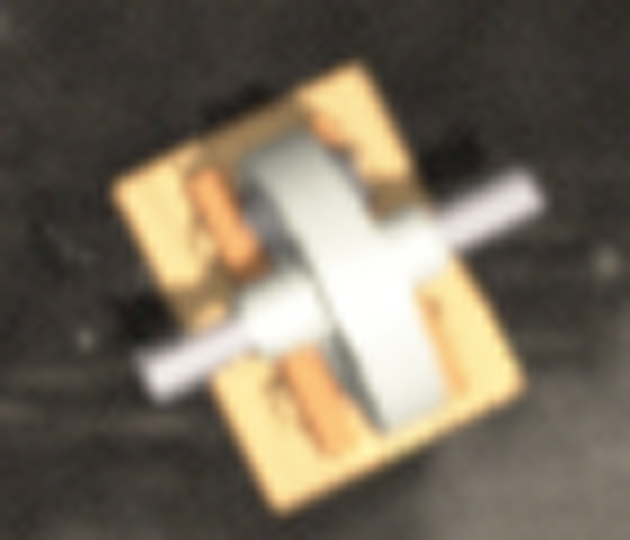

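```bash
cat > fit.py <<'E'
from h import *
from scipy.optimize import least_squares
T=np.load("top0.npz",allow_pickle=True);S=np.load("side0.npz",allow_pickle=True)
def rot(a): return np.array([[np.cos(a),-np.sin(a),0],[np.sin(a),np.cos(a),0],[0,0,1]])
u=lambda p,f,o:(np.array(p,float)+.5)/f-.5+o
# rest
rc=u([(357,62),(525,388),(280,515),(113,187)],9,[295,222])
P=onplane(T,rc,12);print("rest edges",[round(np.linalg.norm(P[i]-P[i-1])) for i in range(4)],P.mean(0).round(1))
e=(P[0]-P[3])+(P[1]-P[2]); print("short?",e, "shaft yaw base",np.arctan2(e[1],e[0]))
e2=(P[0]-P[1])+(P[3]-P[2]); print("other yaw",np.arctan2(e2[1],e2[0]))
sh=onplane(T,u([(150,378),(535,190)],9,[295,222]),76);print("shaft ends",sh,np.linalg.norm(sh[1]-sh[0]),sh.mean(0)); d=sh[0]-sh[1];print("shaft yaw",np.arctan2(d[1],d[0]))
sc=u([(95,130),(457,160),(415,578),(55,550)],7,[180,190])
Q=onplane(T,sc,12);print("stand",Q.round(1),[round(np.linalg.norm(Q[i]-Q[i-1])) for i in range(4)])
rl=u([(115,340),(103,437),(357,363),(350,458)],7,[180,190]);R_=onplane(T,rl,76);print("rollers",R_.round(1),R_.mean(0))
ex=(Q[0]-Q[3])+(Q[1]-Q[2]);print("stand x yaw",np.arctan2(ex[1],ex[0])); ey=Q[0]-Q[1]+Q[3]-Q[2];print("y yaw",np.arctan2(ey[1],ey[0]))
ey=R_[0]-R_[2]+R_[1]-R_[3];print("rollers y yaw",np.arctan2(ey[1],ey[0]))
E
python3 fit.py
python3 - <<'E'
from h import *
T=np.load("top0.npz",allow_pickle=True)
W=cloud(T)
for (a,b,c,d) in[(228,280,300,360)]:
    m=W[a:b,c:d].reshape(-1,3);m=m[m[:,2]>112];print(len(m),m.mean(0)); 
    q=m[:,:2]-m[:,:2].mean(0);print(cv2.minAreaRect(m[:,:2].astype(np.float32)))
from scipy.spatial.transform import Rotation as R
print(R.from_rotvec([2.07412169,0.28973283,-2.07487475]).as_matrix().round(3))
a=cv2.imread("pics/side0.png")
cv2.imwrite("pics/s_wh.png",cv2.resize(a[260:325,210:280],None,fx=9,fy=9,interpolation=cv2.INTER_CUBIC))
E
```

```text
rest edges [101, 132, 100, 132] [ 521.2 -193.2   12. ]
short? [  87.83521877 -180.92955929    0.        ] shaft yaw base -1.118843065648166
other yaw 0.44550191863568095
shaft ends [[ 489.92396429 -125.18891107   76.        ]
 [ 552.51370606 -261.44324939   76.        ]] 149.94239055439277 [ 521.21883517 -193.31608023   76.        ]
shaft yaw 2.001406402481024
stand [[678.3 254.3  12. ]
 [661.1  83.6  12. ]
 [466.2 105.2  12. ]
 [482.2 272.2  12. ]] [197, 172, 196, 168]
rollers [[575.6 234.1  76. ]
 [532.5 239.4  76. ]
 [563.4 125.9  76. ]
 [521.1 129.3  76. ]] [548.16724558 182.16023658  76.        ]
stand x yaw -0.1007849859134892
y yaw 1.4726788870467156
rollers y yaw 1.4632167033019237
203 [ 522.231553   -191.25830365  122.5557392 ]
((522.9061279296875, -191.60035705566406), (79.6063232421875, 24.208328247070312), 25.469961166381836)
[[-0.001  0.272 -0.962]
 [ 0.002 -0.962 -0.272]
 [-1.    -0.002  0.   ]]
```

View pics/s_wh.png

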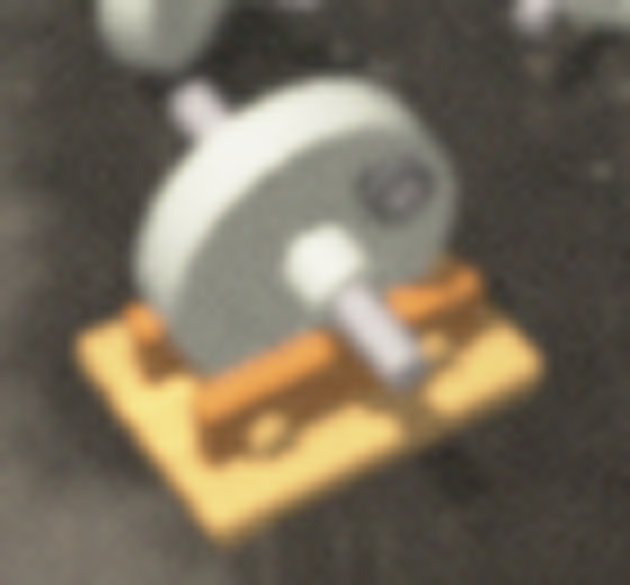

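```bash
python3 - <<'E'
from h import *
T=np.load("top0.npz",allow_pickle=True);S=np.load("side0.npz",allow_pickle=True)
W=cloud(T)
m=W[190:212,185:225].reshape(-1,3);b=m[(m[:,2]>322)&(m[:,2]<350)];print("bar",len(b),b.mean(0),np.percentile(b,[5,50,95],axis=0).round(0).tolist(),cv2.minAreaRect(b[:,:2].astype(np.float32)))
a=2.017;y=np.array([np.cos(a),np.sin(a),0]);x=np.array([np.sin(a),-np.cos(a),0])
C=np.array([521.5,-193,72.])
K=S["camera_matrix"];R=S["R"];t=S["t"];o=-R.T@t
n=y if (o-C)@y>0 else -y
uv=np.array([(400.5)/9-.5+210,188.5/9-.5+260]);d=R.T@np.r_[(uv-K[:2,2])/K[0,0],1]
for f in(12,20):
    X=o+d*(((C+n*f-o)@n)/(d@n));print("weight rel x,z",(X-C)@x,X[2]-72)
print("proj wheel centre side",(proj(S,C+n*75)-[210,260])*9,(proj(S,C-n*75)-[210,260])*9)
st=np.array([547.5,181.7,0]);ys=-.103;xs=np.array([np.cos(ys),np.sin(ys),0]);yy=np.array([-np.sin(ys),np.cos(ys),0])
for X in [(20,54,76),(-20,54,76),(20,-54,76),(-20,-54,76),(125,0,328)]:
    p=st+X[0]*xs+X[1]*yy+[0,0,X[2]];print(X,p.round(0),"top",((proj(T,p)-[180,190])*7).round(0),"side",proj(S,p).round(1))
a=cv2.imread("pics/side0.png")
cv2.imwrite("pics/s_st.png",cv2.resize(a[135:245,215:295],None,fx=5.4,fy=5.4,interpolation=cv2.INTER_CUBIC))
E
```

```text
bar 128 [657.59968759 169.81744193 334.76181489] [[651.0, 143.0, 330.0], [657.0, 170.0, 335.0], [666.0, 197.0, 339.0]] ((658.1110229492188, 169.02273559570312), (62.45343780517578, 13.888501167297363), 84.19202423095703)
weight rel x,z 35.428780729245055 9.80523544961784
weight rel x,z 31.03433345425019 19.52417495051077
proj wheel centre side [[405.07645403 364.92124725]] [[183.12709206  94.33859713]]
(20, 54, 76) [573. 233.  76.] top [[114. 343.]] side [[246.4 198.8]]
(-20, 54, 76) [533. 237.  76.] top [[104. 432.]] side [[235.7 199.1]]
(20, -54, 76) [562. 126.  76.] top [[354. 363.]] side [[246.  217.2]]
(-20, -54, 76) [522. 130.  76.] top [[345. 453.]] side [[234.8 217.6]]
(125, 0, 328) [672. 169. 328.] top [[177.  41.]] side [[273.6 148. ]]
```

View pics/s_st.png

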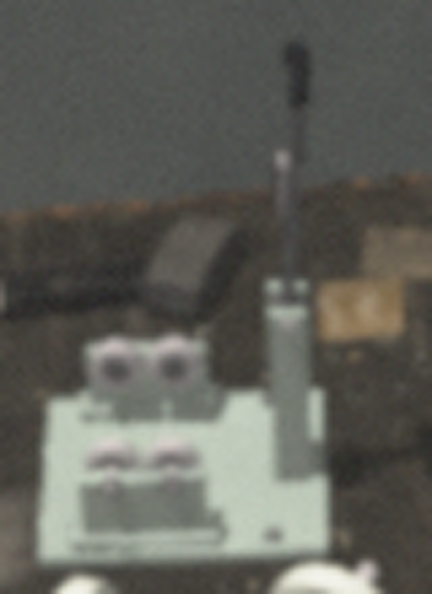

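The enlarged view confirms it: the largest wheel sits in the rest at (521.5,-193), with its weight about 31 mm to the side and 20 mm above the shaft, clear of the top-centre pads. The seat is at about (547.5,181.7) with stand yaw -0.10. I'll move over the wheel now.

```bash
cat > go.py <<'E'
import sys,numpy as np
from cell import env
from scipy.spatial.transform import Rotation as Ro
s=env.sense();M=Ro.from_rotvec(s["eef_rot"]).as_matrix()
g=np.array([float(a) for a in sys.argv[1:4]])
print("t",round(s["time"],2),"pos",s["position"].round(1),"F",s["contact_force"].round(1),"w",round(s["width"],1),"tilt",M[:,0].round(3))
print("tool delta",(M.T@(g-s["position"])).round(1))
a=np.arctan2(M[1,1],M[0,1]);
if len(sys.argv)>4:
    d=(float(sys.argv[4])-a+np.pi/2)%np.pi-np.pi/2;print("turn about tool x",round(-d,3))
E
python3 go.py 521.5 -193 222 2.017
```

```text
t 1.0 pos [ 183.8 -649.5  222.7] F [-0.  -0.1  0. ] w 87.4 tilt [ 0. -0. -1.]
tool delta [   0.7 -347.3 -449.2]
turn about tool x -0.17
```

>>> step_arm(
  series=[1, 0, -25, -32, 0, 1, 0, -25, -32, 0, 1, 0, -25, -32, 0, 1, 0, -25, -32, 0, 1, 0, -25, -32, 0],
  squeeze=40,
)

```text
time: 1.42
position: [298.4, -489.4, 221.1]
eef_rot: [2.077, 0.263, -2.088]
contact_force: [1.4, 0.4, -0.3]
width: 87.4
```

>>> step_arm(
  series=[1, 0, -25, -32, 0, 1, 0, -25, -32, 0, 1, 0, -25, -32, 0, 1, 0, -25, -32, 0, 1, 0, -25, -32, 0],
)

```text
time: 1.83
position: [423.8, -322.4, 221.1]
eef_rot: [2.079, 0.258, -2.086]
contact_force: [1.3, -0.4, -0.0]
width: 87.8
```

```bash
python3 go.py 521.5 -193 222 2.017
```

```text
t 1.83 pos [ 423.8 -322.4  221.1] F [ 1.3 -0.4 -0. ] w 87.8 tilt [-0.002 -0.008 -1.   ]
tool delta [  -2.2 -100.5 -127.2]
turn about tool x -0.191
```

>>> step_arm(
  series=[1, 0, -25, -32, 0, 1, 0, -25, -32, 0, 1, 0, -25, -32, 0, 1, 0, -18, -22, 0, 1, 0, 0, 0, -0.1],
)

```text
time: 2.25
position: [521.9, -188.9, 221.9]
eef_rot: [2.022, 0.366, -2.016]
contact_force: [-0.4, 0.2, 0.7]
width: 87.8
```

>>> step_arm(
  series=[1, 0, 0, 0, -0.08, 1, 0, 0, 0, 0],
)

```text
time: 2.42
position: [523.8, -185.1, 222.1]
eef_rot: [1.967, 0.452, -1.96]
contact_force: [-0.0, 0.5, 0.5]
width: 87.8
```

```bash
python3 go.py 521.5 -193 98 2.017
```

```text
t 2.42 pos [ 523.8 -185.1  222.1] F [-0.   0.5  0.5] w 87.8 tilt [ 0.005 -0.006 -1.   ]
tool delta [124.1   5.2   5.8]
turn about tool x 0.013
```

>>> step_arm(
  series=[1, 30, 5, 6, 0.013, 1, 30, 0, 0, 0, 1, 20, 0, 0, 0, 1, 0, 0, 0, 0],
)

```text
time: 2.75
position: [523.2, -194.6, 142.4]
eef_rot: [1.986, 0.426, -1.966]
contact_force: [-1.1, 0.7, 0.8]
width: 87.4
```

```bash
python3 go.py 521.5 -193 98 2.017; python3 - <<'E'
from cell import env
import cv2,numpy as np
a=env.camera("top")["image"][:,:,::-1][215:290,290:370]; b=env.camera("side")["image"][:,:,::-1][235:310,200:280]
cv2.imwrite("pics/g1.png",cv2.resize(np.hstack([a,b]),None,fx=5,fy=5,interpolation=cv2.INTER_CUBIC))
E
```

```text
t 2.75 pos [ 523.2 -194.6  142.4] F [-1.1  0.7  0.8] w 87.4 tilt [ 0.012 -0.008 -1.   ]
tool delta [44.4 -2.7  1.2]
turn about tool x -0.011
```

View pics/g1.png

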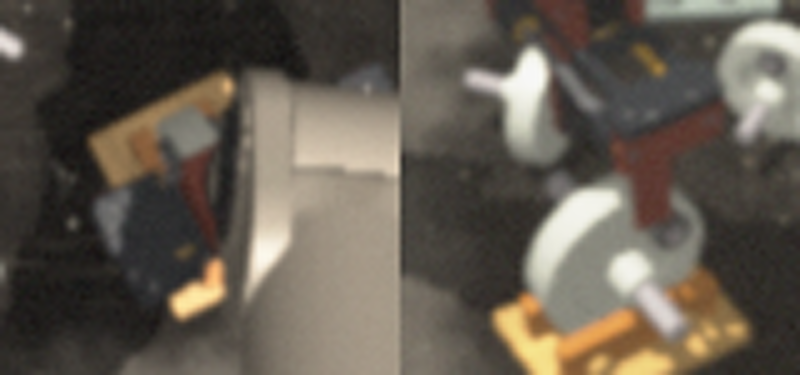

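>>> step_arm(
  series=[1, 20, -2, 3, -0.01, 1, 16, 0, 0, 0, 1, 8, 0, 0, 0, 1, 0, 0, 0, 0],
)

```text
time: 3.18
position: [527.4, -197.1, 107.8]
eef_rot: [1.994, 0.422, -1.945]
contact_force: [-0.7, 0.7, -0.2]
width: 87.9
```

```bash
python3 go.py 520 -194 98 2.017
```

```text
t 3.18 pos [ 527.4 -197.1  107.8] F [-0.7  0.7 -0.2] w 87.9 tilt [ 0.028 -0.013 -1.   ]
tool delta [ 9.5 -6.2  5.6]
turn about tool x -0.006
```

>>> step_arm(
  series=[1, 3, -6, 6, 0, 1, 3, 0, 0, 0, 1, 0, 0, 0, 0],
)

```text
time: 3.43
position: [521.0, -194.9, 104.5]
eef_rot: [1.998, 0.418, -1.941]
contact_force: [-0.4, 0.1, 0.2]
width: 88.1
```

```bash
python3 go.py 520 -194 98 2.017
```

```text
t 3.43 pos [ 521.  -194.9  104.5] F [-0.4  0.1  0.2] w 88.1 tilt [ 0.032 -0.015 -0.999]
tool delta [ 6.5 -1.4  0.7]
turn about tool x -0.007
```

>>> step_arm(
  series=[1, 5, -1, 0, 0, 1, 1, 0, 0, 0, 0.2, 0, 0, 0, 0, 0.2, 0, 0, 0, 0, 0.2, 0, 0, 0, 0],
)

```text
time: 3.85
position: [521.8, -194.2, 99.9]
eef_rot: [2.0, 0.416, -1.938]
contact_force: [-0.4, -0.5, 0.7]
width: 71.2
```

>>> step_arm(
  series=[0, 0, 0, 0, 0, 0, 0, 0, 0, 0, 0, 0, 0, 0, 0, 0, 0, 0, 0, 0],
)

```text
time: 4.18
position: [522.2, -194.3, 100.1]
eef_rot: [2.0, 0.416, -1.937]
contact_force: [0.4, -0.5, 0.3]
width: 44.7
```

```bash
python3 go.py 520 -194 98 2.017
```

```text
t 4.18 pos [ 522.2 -194.3  100.1] F [ 0.4 -0.5  0.3] w 44.7 tilt [ 0.036 -0.016 -0.999]
tool delta [ 2.  -1.2  1.9]
turn about tool x -0.007
```

>>> step_arm(
  series=[0, 0, 0, 0, 0, 0, 0, 0, 0, 0, 0, 0, 0, 0, 0, 0, 0, 0, 0, 0, 0, 0, 0, 0, 0],
)

```text
time: 4.6
position: [522.1, -193.8, 100.1]
eef_rot: [2.001, 0.416, -1.938]
contact_force: [-0.1, -0.1, 0.1]
width: 23.6
```

```bash
python3 go.py 520 -194 250 2.017
```

```text
t 4.6 pos [ 522.1 -193.8  100.1] F [-0.1 -0.1  0.1] w 23.6 tilt [ 0.035 -0.016 -0.999]
tool delta [-149.9    3.6   -1.9]
turn about tool x -0.008
```

>>> step_arm(
  series=[0, -8, 0.2, 0, 0, 0, -15, 0.4, -0.3, 0, 0, -20, 0.5, -0.3, 0, 0, -25, 0.5, -0.3, 0, 0, -30, 0.5, 0, 0],
)

```text
time: 5.02
position: [509.9, -191.8, 190.6]
eef_rot: [1.98, 0.432, -1.967]
contact_force: [0.3, 0.4, -7.7]
width: 23.7
```

```bash
python3 go.py 547.5 181.7 250 1.468
```

```text
t 5.02 pos [ 509.9 -191.8  190.6] F [ 0.3  0.4 -7.7] w 23.7 tilt [ 0.009 -0.008 -1.   ]
tool delta [ -62.1 -321.2 -193.5]
turn about tool x 0.543
```

>>> step_arm(
  series=[0, -35, 0, 0, 0, 0, -30, -10, -6, 0, 0, 0, -30, -18, 0, 0, 0, -35, -21, 0, 0, 0, -35, -21, 0],
)

```text
time: 5.43
position: [519.0, -73.8, 261.2]
eef_rot: [1.988, 0.405, -1.98]
contact_force: [0.6, 0.7, -7.7]
width: 23.6
```

>>> step_arm(
  series=[0, 0, -35, -21, 0, 0, 0, -35, -21, 0, 0, 0, -35, -21, 0, 0, 0, -35, -21, 0, 0, 0, -30, -18, 0],
)

```text
time: 5.85
position: [537.0, 129.3, 255.5]
eef_rot: [1.979, 0.4, -1.991]
contact_force: [1.9, -0.3, -7.1]
width: 23.6
```

```bash
python3 go.py 547.5 181.7 250 1.468
```

```text
t 5.85 pos [537.  129.3 255.5] F [ 1.9 -0.3 -7.1] w 23.6 tilt [-0.002 -0.019 -1.   ]
tool delta [  4.4 -43.8 -30.8]
turn about tool x 0.519
```

>>> step_arm(
  series=[0, 0, -22, -16, 0, 0, 0, -15, -10, 0, 0, 0, 0, 0, 0.11, 0, 0, 0, 0, 0.11, 0, 0, 0, 0, 0.11],
)

```text
time: 6.27
position: [538.3, 187.9, 249.7]
eef_rot: [2.148, 0.085, -2.182]
contact_force: [-0.4, -0.2, -7.3]
width: 23.5
```

>>> step_arm(
  series=[0, 0, 0, 0, 0.11, 0, 0, 0, 0, 0.08, 0, 0, 0, 0, 0],
)

```text
time: 6.52
position: [534.6, 186.7, 246.4]
eef_rot: [-2.152, 0.142, 2.201]
contact_force: [0.3, 0.5, -6.4]
width: 23.7
```

```bash
python3 go.py 547.5 181.7 180 1.468
```

```text
t 6.52 pos [534.6 186.7 246.4] F [ 0.3  0.5 -6.4] w 23.7 tilt [-0.023 -0.021 -1.   ]
tool delta [ 66.2   2.1 -14.7]
turn about tool x -0.004
```

>>> step_arm(
  series=[0, 30, 2, -14, 0, 0, 25, 0, 0, 0, 0, 15, 0, 0, 0, 0, 0, 0, 0, 0],
)

```text
time: 6.85
position: [545.7, 180.3, 173.4]
eef_rot: [-2.157, 0.132, 2.209]
contact_force: [-0.7, -0.3, -6.7]
width: 23.6
```

```bash
python3 go.py 547.5 181.7 150 1.468; python3 - <<'E'
from cell import env
from h import *
a=env.camera("top"); b=env.camera("side")
np.savez("top1.npz",**a);np.savez("side1.npz",**b)
A=cv2.resize(a["image"][:,:,::-1][180:280,165:265],None,fx=4,fy=4,interpolation=cv2.INTER_CUBIC)
B=cv2.resize(b["image"][:,:,::-1][140:240,205:305],None,fx=4,fy=4,interpolation=cv2.INTER_CUBIC)
cv2.imwrite("pics/g2.png",np.hstack([A,B]))
E
```

```text
t 6.85 pos [545.7 180.3 173.4] F [-0.7 -0.3 -6.7] w 23.6 tilt [-0.025 -0.023 -0.999]
tool delta [23.3 -2.2 -2.2]
turn about tool x 0.006
```

View pics/g2.png

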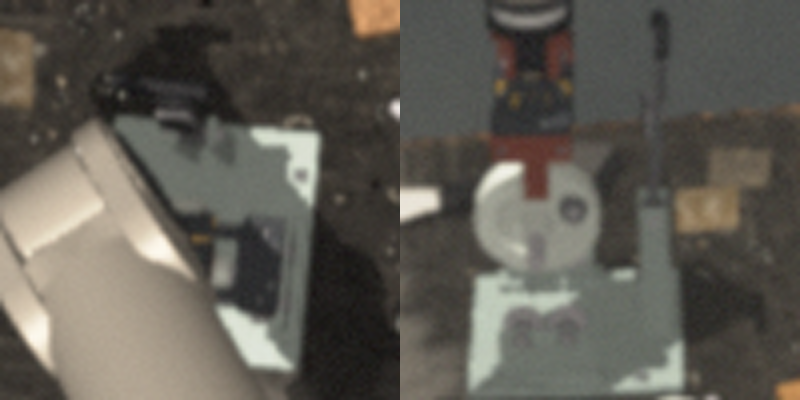

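```bash
python3 - <<'E'
from h import *
S=np.load("side1.npz",allow_pickle=True)
for p in [(537.3,105,145.4),(545-12*.1,179.7-20,145.4+55)]: print(p,(proj(S,p)-[205,140])*4+[400,0])
E
```

```text
(537.3, 105, 145.4) [[533.61345177 265.24187066]]
(543.8, 159.7, 200.4) [[532.24262052 176.04394709]]
```

>>> step_arm(
  series=[0, 20, -2, -2, 0, 0, 15, 0, -0.5, 0, 0, 10, 0, -0.5, 0, 0, 0, 0, 0, 0],
)

```text
time: 7.28
position: [553.2, 184.2, 136.2]
eef_rot: [-2.17, 0.122, 2.194]
contact_force: [0.4, -0.5, -7.1]
width: 23.8
```

```bash
python3 go.py 548 182 108 1.468; python3 - <<'E'
from cell import env
from h import *
b=env.camera("side");np.savez("side1.npz",**b)
B=cv2.resize(b["image"][:,:,::-1][140:240,205:305],None,fx=6,fy=6,interpolation=cv2.INTER_CUBIC)
cv2.imwrite("pics/g3.png",B)
E
```

```text
t 7.28 pos [553.2 184.2 136.2] F [ 0.4 -0.5 -7.1] w 23.8 tilt [-0.012 -0.017 -1.   ]
tool delta [28.3  2.1  4.7]
turn about tool x 0.009
```

View pics/g3.png

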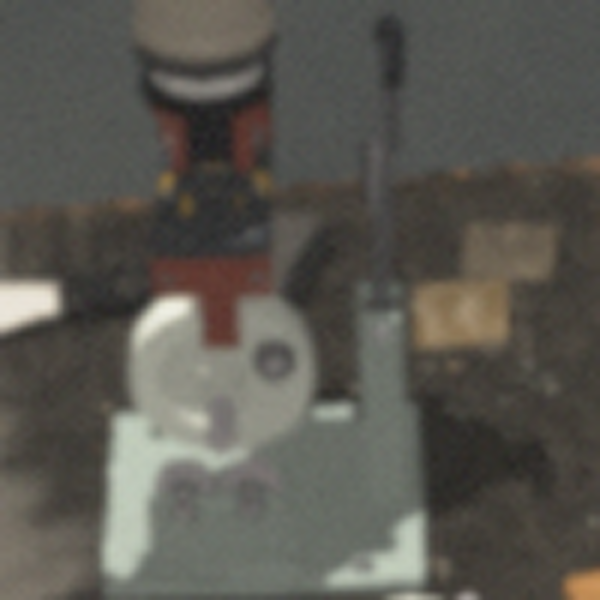

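>>> step_arm(
  series=[0, 12, 1, 3, 0, 0, 8, 0, 0, 0, 0, 0, 0, 0, 0],
)

```text
time: 7.58
position: [552.4, 184.4, 119.2]
eef_rot: [-2.176, 0.118, 2.185]
contact_force: [-0.0, -0.3, -7.0]
width: 23.9
```

```bash
python3 go.py 549 182 108 1.468
```

```text
t 7.58 pos [552.4 184.4 119.2] F [-0.  -0.3 -7. ] w 23.9 tilt [-0.005 -0.015 -1.   ]
tool delta [11.3  2.6  3.1]
turn about tool x 0.009
```

>>> step_arm(
  series=[0, 5, 2, 3, 0, 0, 4, 0, 0, 0, 0, 0, 0, 0, 0],
)

```text
time: 7.83
position: [549.0, 182.6, 109.9]
eef_rot: [-2.176, 0.118, 2.185]
contact_force: [-0.4, 0.2, -8.2]
width: 23.5
```

```bash
python3 go.py 549 182 108 1.468
```

```text
t 7.83 pos [549.  182.6 109.9] F [-0.4  0.2 -8.2] w 23.5 tilt [-0.005 -0.014 -1.   ]
tool delta [ 1.9  0.5 -0. ]
turn about tool x 0.01
```

>>> step_arm(
  series=[0, 2, 0, 0, 0, 0, 0, 0, 0, 0],
)

```text
time: 8.0
position: [549.4, 182.5, 108.9]
eef_rot: [-2.177, 0.118, 2.184]
contact_force: [-2.6, -0.2, -4.0]
width: 23.8
```

>>> step_arm(
  series=[0, 1.5, 0, 0, 0, 0, 0, 0, 0, 0],
)

```text
time: 8.17
position: [549.4, 182.5, 109.0]
eef_rot: [-2.177, 0.119, 2.183]
contact_force: [-1.8, -0.1, -5.7]
width: 23.5
```

```bash
python3 go.py 549 182 108 1.468; python3 - <<'E'
from cell import env
from h import *
b=env.camera("side");np.savez("side1.npz",**b)
B=cv2.resize(b["image"][:,:,::-1][140:240,205:305],None,fx=6,fy=6,interpolation=cv2.INTER_CUBIC)
cv2.imwrite("pics/g4.png",B)
E
```

```text
t 8.17 pos [549.4 182.5 109. ] F [-1.8 -0.1 -5.7] w 23.5 tilt [-0.003 -0.015 -1.   ]
tool delta [1.  0.6 0.3]
turn about tool x 0.009
```

View pics/g4.png

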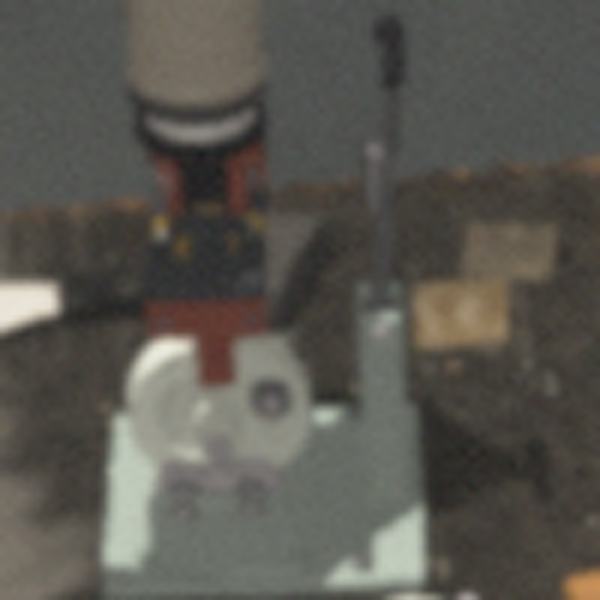

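>>> step_arm(
  series=[0, 2, 0, 0, 0, 0, 2, 0, 0, 0, 0, 0, 0, 0, 0],
)

```text
time: 8.47
position: [549.4, 182.5, 109.0]
eef_rot: [-2.178, 0.121, 2.182]
contact_force: [-1.8, 0.5, -6.6]
width: 23.7
```

```bash
python3 go.py 549 182 106 1.468
```

```text
t 8.47 pos [549.4 182.5 109. ] F [-1.8  0.5 -6.6] w 23.7 tilt [-0.003 -0.016 -1.   ]
tool delta [3.  0.5 0.4]
turn about tool x 0.008
```

>>> step_arm(
  series=[0.6, 0, 0, 0, 0, 0.8, 0, 0, 0, 0, 1, 0, 0, 0, 0, 1, 0, 0, 0, 0, 1, 0, 0, 0, 0],
)

```text
time: 8.88
position: [554.0, 184.6, 111.4]
eef_rot: [-2.186, 0.115, 2.17]
contact_force: [0.6, 0.7, 0.5]
width: 53.4
```

>>> step_arm(
  series=[1, -15, 0, 0, 0, 1, -25, 0, 0, 0, 1, -35, 0, 0, 0, 1, -35, 0, 0, 0, 1, -35, 0, 0, 0],
)

```text
time: 9.3
position: [549.2, 184.7, 252.6]
eef_rot: [-2.173, 0.12, 2.189]
contact_force: [0.4, -0.2, -0.4]
width: 86.2
```

```bash
python3 go.py 549 182 260 1.468; python3 - <<'E'
from cell import env
from h import *
a=env.camera("top"); b=env.camera("side")
A=cv2.resize(a["image"][:,:,::-1][180:280,165:265],None,fx=4,fy=4,interpolation=cv2.INTER_CUBIC)
B=cv2.resize(b["image"][:,:,::-1][140:240,205:305],None,fx=4,fy=4,interpolation=cv2.INTER_CUBIC)
cv2.imwrite("pics/g5.png",np.hstack([A,B]))
E
```

```text
t 9.3 pos [549.2 184.7 252.6] F [ 0.4 -0.2 -0.4] w 86.2 tilt [-0.008 -0.016 -1.   ]
tool delta [-7.3  2.8 -0. ]
turn about tool x 0.009
```

View pics/g5.png

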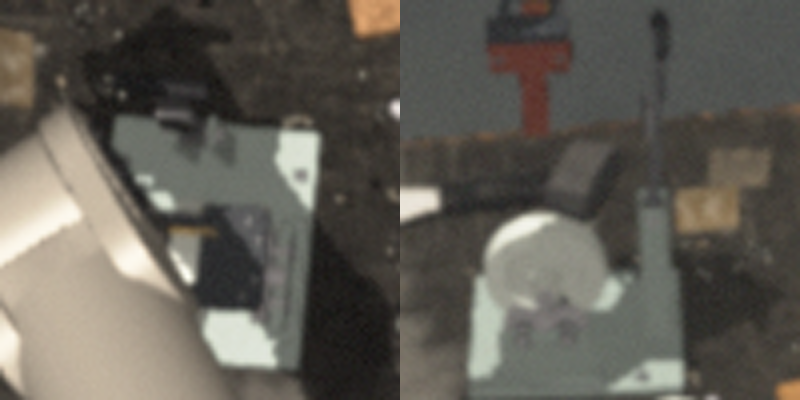

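>>> step_arm(
  series=[0, -40, 0, 0, 0, 0, -40, 0, 0, 0, 0, -40, 0, 0, 0, 0, -20, 0, 0, 0, 0, 0, 0, 0, 0],
)

```text
time: 9.82
position: [551.6, 187.8, 397.0]
eef_rot: [-2.182, 0.115, 2.176]
contact_force: [0.4, -0.1, -0.5]
width: 58.1
```

```bash
python3 go.py 720 166 385 1.468
```

```text
t 9.82 pos [551.6 187.8 397. ] F [ 0.4 -0.1 -0.5] w 58.1 tilt [ 0.002 -0.012 -1.   ]
tool delta [  12.6    5.8 -169.6]
turn about tool x 0.009
```

>>> step_arm(
  series=[0, 0, 2, -30, 0, 0, 0, 2, -35, 0, 0, 0, 2, -35, 0, 0, 0, 0, -35, 0, 0, 0, 0, -30, 0],
)

```text
time: 10.23
position: [716.3, 169.7, 396.9]
eef_rot: [-2.19, 0.107, 2.177]
contact_force: [0.3, 0.5, 0.0]
width: 24.5
```

```bash
python3 go.py 720 166 310 1.468
```

```text
t 10.23 pos [716.3 169.7 396.9] F [0.3 0.5 0. ] w 24.5 tilt [ 0.005 -0.012 -1.   ]
tool delta [87.   2.4 -3.5]
turn about tool x 0.017
```

>>> step_arm(
  series=[0, 15, 0, -10, 0, 0, 30, 0, -4, 0, 0, 25, 0, 0, 0, 0, 10, 0, 0, 0, 0, 0, 0, 0, 0],
)

```text
time: 10.65
position: [736.9, 164.2, 300.3]
eef_rot: [-2.18, 0.117, 2.185]
contact_force: [0.6, 0.3, -0.5]
width: 0.2
```

```bash
python3 go.py 720 166 310 1.468; python3 - <<'E'
from cell import env
from h import *
a=env.camera("top"); b=env.camera("side")
A=cv2.resize(a["image"][:,:,::-1][180:280,165:265],None,fx=4,fy=4,interpolation=cv2.INTER_CUBIC)
B=cv2.resize(b["image"][:,:,::-1][140:240,205:305],None,fx=4,fy=4,interpolation=cv2.INTER_CUBIC)
cv2.imwrite("pics/g6.png",np.hstack([A,B]))
E
```

```text
t 10.65 pos [736.9 164.2 300.3] F [ 0.6  0.3 -0.5] w 0.2 tilt [-0.003 -0.016 -1.   ]
tool delta [-9.6 -0.1 17. ]
turn about tool x 0.012
```

View pics/g6.png

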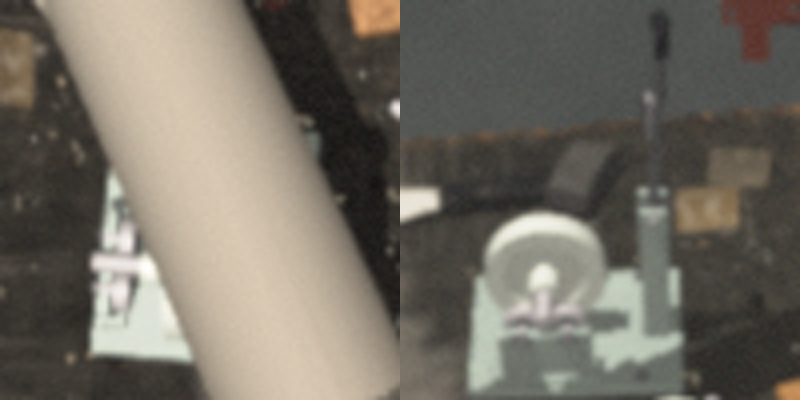

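>>> step_arm(
  series=[0, 0, 0, 0, 0, 0, 0, 0, 0, 0, 0, 0, 0, 0, 0, 0, 0, 0, 0, 0, 0, 0, 0, 0, 0],
)

```text
time: 11.17
position: [739.3, 166.6, 311.9]
eef_rot: [-2.194, 0.11, 2.167]
contact_force: [-0.8, 0.3, 0.6]
width: 0.4
```

```bash
python3 - <<'E'
from cell import env
from h import *
im=[];g=[]
for k in range(60):
    b=env.camera("side")
    c=b["image"][180:240,215:265];g.append(cv2.cvtColor(c,cv2.COLOR_RGB2GRAY).astype(float))
    if k%10==0: im.append(c[:,:,::-1])
    if k==59:
        for t in("weight","wheel"):
            for d in env.masks_of(b,t)[:4]: print(t,round(d["p"],2),d["extent"])
print(env.sense()["time"])
m=np.mean(g[-15:],0)
for i in range(0,60,5): print(i,np.abs(np.mean(g[i:i+5],0)-m).max().round(1))
cv2.imwrite("pics/w1.png",np.vstack([np.hstack([cv2.resize(x,None,fx=5,fy=5,interpolation=cv2.INTER_CUBIC) for x in im[:3]]),np.hstack([cv2.resize(x,None,fx=5,fy=5,interpolation=cv2.INTER_CUBIC) for x in im[3:6]])]))
E
```

```text
weight 0.89 [228.5, 195.2, 254.3, 218.5]
weight 0.7 [223.6, 142.8, 277.5, 240.1]
weight 0.56 [263.7, 239.6, 288.4, 264.5]
weight 0.32 [219.0, 282.1, 266.8, 323.3]
wheel 0.92 [264.0, 236.3, 288.1, 264.6]
wheel 0.88 [212.0, 238.7, 243.9, 264.1]
wheel 0.71 [228.6, 195.5, 260.2, 218.5]
14.2667
0 5.7
5 3.6
10 3.0
15 3.5
20 3.5
25 3.8
30 3.5
35 3.1
40 4.3
45 2.7
50 2.6
55 2.7
```

View pics/w1.png

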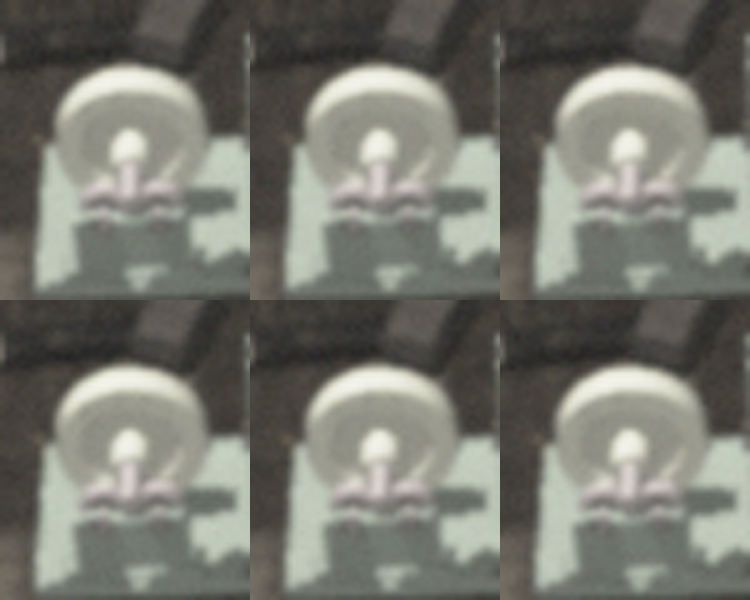

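The frames show the wheel seated, with the shaft between both rollers. The weight is out of sight at the bottom, behind the near roller block, and nothing changes from frame to frame. I'll wait several more seconds to be safe.

```bash
python3 - <<'E'
from cell import env
from h import *
g=[]
for k in range(160):
    b=env.camera("side");g.append(cv2.cvtColor(b["image"][180:240,215:265],cv2.COLOR_RGB2GRAY).astype(float))
m=np.mean(g[-40:],0)
for i in range(0,160,20): print(i,np.abs(np.mean(g[i:i+20],0)-m).max().round(1))
E
python3 go.py 690 166 312 1.468
```

```text
0 1.7
20 2.1
40 1.9
60 1.8
80 1.8
100 1.7
120 0.9
140 1.0
t 22.27 pos [739.  166.3 310.5] F [0.  0.3 0.1] w 0.7 tilt [ 0.01  -0.012 -1.   ]
tool delta [-2.   4.7 48.8]
turn about tool x 0.013
```

>>> step_arm(
  series=[0, 8, 2, 12, 0, 0, 4, 2, 12, 0, 0, 0, 0, 12, 0, 0, 0, 0, 8, 0, 0, 0, 0, 8, 0],
)

```text
time: 22.68
position: [686.4, 166.2, 296.5]
eef_rot: [-2.192, 0.112, 2.168]
contact_force: [0.1, -0.3, -0.0]
width: 0.2
```

```bash
python3 go.py 690 166 298 1.468
```

```text
t 22.68 pos [686.4 166.2 296.5] F [ 0.1 -0.3 -0. ] w 0.2 tilt [ 0.01  -0.012 -1.   ]
tool delta [-1.5 -0.1 -3.6]
turn about tool x 0.011
```

>>> step_arm(
  series=[0, 0, 0, 8, 0, 0, 0, 0, 8, 0, 0, 0, 0, 8, 0, 0, 0, 0, 8, 0],
)

```text
time: 23.02
position: [652.5, 169.6, 297.0]
eef_rot: [-2.193, 0.112, 2.166]
contact_force: [-0.4, -0.2, 0.2]
width: 0.4
```

>>> step_arm(
  series=[0, 0, 0, 10, 0, 0, 0, 0, 10, 0, 0, 0, 0, 10, 0, 0, 0, 0, 10, 0],
)

```text
time: 23.35
position: [609.8, 173.5, 296.7]
eef_rot: [-2.195, 0.112, 2.164]
contact_force: [0.8, -0.5, -0.3]
width: 0.5
```

```bash
python3 go.py 570 178 298 1.468; python3 - <<'E'
from cell import env
from h import *
b=env.camera("side")
cv2.imwrite("pics/p1.png",cv2.resize(b["image"][:,:,::-1][130:240,205:305],None,fx=5,fy=5,interpolation=cv2.INTER_CUBIC))
E
```

```text
t 23.35 pos [609.8 173.5 296.7] F [ 0.8 -0.5 -0.3] w 0.5 tilt [ 0.014 -0.011 -1.   ]
tool delta [-1.9 -0.8 40.1]
turn about tool x 0.011
```

View pics/p1.png

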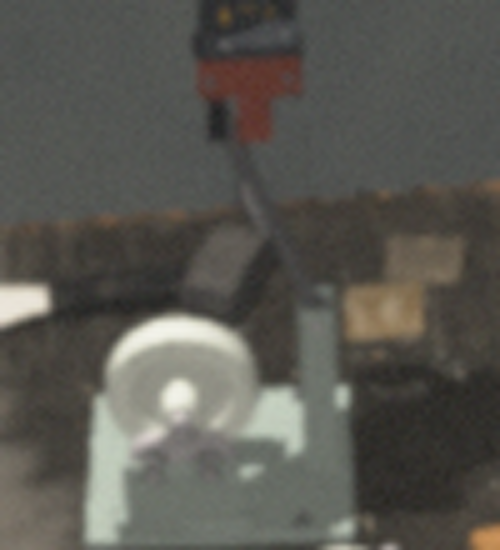

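>>> step_arm(
  series=[0, 0, 0, 10, 0, 0, 0, 0, 10, 0, 0, 0, 0, 10, 0, 0, 0, 0, 0, 0],
)

```text
time: 23.73
position: [575.5, 177.4, 297.0]
eef_rot: [-2.195, 0.11, 2.165]
contact_force: [-0.1, -0.4, 0.5]
width: 0.2
```

>>> step_arm(
  series=[0, 0, 0, -15, 0, 0, -10, 0, -20, 0, 0, -20, 0, -20, 0, 0, -20, 0, -10, 0, 0, 0, 0, 0, 0],
)

```text
time: 24.15
position: [640.5, 171.6, 349.1]
eef_rot: [-2.196, 0.11, 2.168]
contact_force: [-0.7, -0.6, -0.1]
width: 0.2
```

```bash
python3 go.py 660 168 400 1.468; python3 - <<'E'
from cell import env
from h import *
b=env.camera("side");A=b["image"][:,:,::-1][130:240,205:305]
for k in range(30): b=env.camera("side")
B=b["image"][:,:,::-1][130:240,205:305]
cv2.imwrite("pics/p2.png",cv2.resize(np.hstack([A,B]),None,fx=4,fy=4,interpolation=cv2.INTER_CUBIC))
E
```

```text
t 24.15 pos [640.5 171.6 349.1] F [-0.7 -0.6 -0.1] w 0.2 tilt [ 0.012 -0.013 -1.   ]
tool delta [-50.6   2.5 -20.4]
turn about tool x 0.014
```

View pics/p2.png

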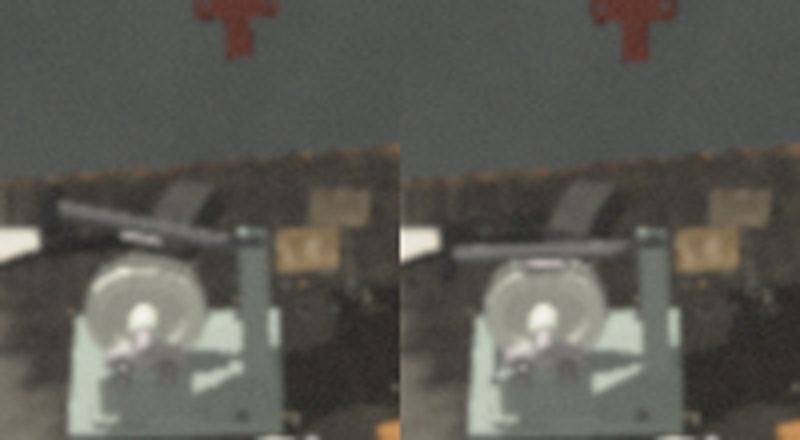

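>>> step_arm(
  series=[0, -30, 0, 0, 0, 0, 0, 40, 0, 0, 0, 0, 40, 0, 0, 0, 0, 40, 0, 0, 0, 0, 40, 0, 0],
)

```text
time: 26.12
position: [622.6, 21.9, 377.5]
eef_rot: [-2.198, 0.08, 2.187]
contact_force: [0.7, -0.4, 0.8]
width: 0.5
```

>>> step_arm(
  series=[0, 0, 40, 0, 0, 0, 0, 40, 0, 0, 0, 0, 40, 0, 0, 0, 0, 40, 0, 0, 0, 0, 0, 0, 0],
)

```text
time: 26.53
position: [608.8, -155.6, 380.1]
eef_rot: [-2.197, 0.098, 2.182]
contact_force: [-1.8, -0.7, -0.5]
width: 0.4
```

```bash
python3 go.py 640 -150 380 1.468; python3 - <<'E'
from cell import env
from h import *
a=env.camera("top"); b=env.camera("side")
for t in("cork_block","rubber_block","whetstone"):
    for d in env.masks_of(a,t)[:1]: print(t,round(d["p"],2),d["extent"])
A=cv2.resize(a["image"][:,:,::-1][180:280,165:265],None,fx=4,fy=4,interpolation=cv2.INTER_CUBIC)
B=cv2.resize(b["image"][:,:,::-1][140:240,205:305],None,fx=4,fy=4,interpolation=cv2.INTER_CUBIC)
cv2.imwrite("pics/f.png",np.hstack([A,B]))
W=cloud(b)
E
```

```text
t 26.53 pos [ 608.8 -155.6  380.1] F [-1.8 -0.7 -0.5] w 0.4 tilt [ 0.006 -0.014 -1.   ]
tool delta [  0.2  -7.9 -30.6]
turn about tool x 0.027
cork_block 0.57 [253.4, 170.8, 276.2, 191.2]
rubber_block 0.8 [127.0, 219.6, 161.0, 246.1]
whetstone 0.71 [386.3, 223.7, 406.3, 263.9]
```

View pics/f.png

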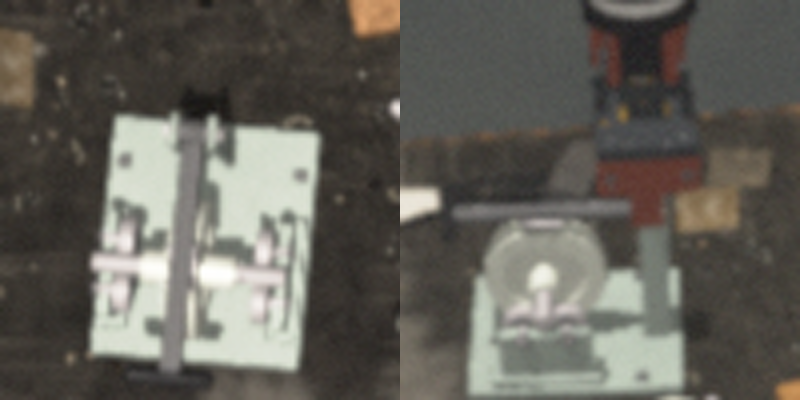

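```bash
python3 - <<'E'
from cell import env
print(env.sign_off())
E
```

```text
the job is handed in; nothing more can be done
None
```

I lifted the largest wheel out of the wooden rest, lowered its shaft onto the stand's rollers and let go. After about 13 s, when it had come to rest, I pushed the brake arm over from behind, then moved the arm clear and handed in at about 27 s.

- **Wheel on the rollers:** the last pictures show the shaft lying in both roller dips. The wheel's centre is about 3 mm off along the shaft, and the shaft is parallel to the stand's y to within a few hundredths of a radian.
- **Brake:** the arm is down and level, with its shoe on the rim. I judged this by eye, not by measuring the joint angle.
- **Heavy side:** I could not see the weight directly once the wheel had settled, because the near roller block hides it. I took it to be at the bottom because the visible part of the wheel shows no weight and the pictures stopped changing for about 8 s before braking.
- **Blocks and stone:** the rubber block and whetstone were found within about 3 pixels (about 9 mm) of where they started. The cork block was not detected from above at the start, so there was nothing to compare it with. It still appears in the same place in the pictures, and the arm never went near it.
- **Wrist force:** it never read above about 9 N.

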